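# Kit up a bicycle frame's fittings

### The job

Lay out the fittings for the next bicycle frame in the three nests of the kit tray: both slotted dropouts stacked flat, one on the other, lengthwise on the ledge between the two fences, the fork crown (the bar with the round boss) lying in the channel between the four cheeks, boss up, and the two-socket lug standing down over the peg. Leave the look-alikes - the plate without a slot, the bar without a boss and the lug with one socket - lying where they are.

Things in the scene. Friction and masses are not known exactly. Their poses are not given: they have to be found in the camera images.
- dropout_a_c (a point): dropout A, one of two identical flat steel plates, 34 mm (own x) x 64 mm (own y) x 10 mm thick, with an open slot 10 mm wide and 22 mm deep in the middle of its +y end (a fork). Lies flat on the bench. The point is its centre, 5 mm above its underside; z up. About 0.12 kg; grip across the 34 mm.
- dropout_b_c (a point): dropout B, one of two identical flat steel plates, 34 mm (own x) x 64 mm (own y) x 10 mm thick, with an open slot 10 mm wide and 22 mm deep in the middle of its +y end (a fork). Lies flat on the bench. The point is its centre, 5 mm above its underside; z up. About 0.12 kg; grip across the 34 mm.
- fork_crown_c (a point): fork crown: steel bar 22 mm (own x) x 90 mm (own y) x 24 mm high with a round boss in its middle, 32 mm in diameter and 40 mm high from the underside, dark disc on top. Lies on the bench, boss upright. The point is on the boss axis, 20 mm above the underside; z up. About 0.3 kg; grip the boss along own x.
- lug_two_c (a point): two-socket lug: upright open steel collar, 38 mm outside, 30 mm inside diameter, 46 mm high, with two round level sockets (22 mm diameter, axes 20 mm above the underside, ends 48 mm from the axis) in a V, 28 deg either side of own +x. The point is on the collar axis, 23 mm above the underside; z up. About 0.16 kg; grip the collar along own y, clear of the sockets.
- blank_plate_c (a point): unslotted steel plate, 34 mm (own x) x 64 mm (own y) x 10 mm thick, like a dropout but with no slot. The point is its centre, 5 mm above the bench. Look-alike, not of the kit: leave it where it lies.
- plain_bar_c (a point): plain steel bar, 22 mm (own x) x 90 mm (own y) x 24 mm high, like the fork crown but without the boss. The point is its centre, 12 mm above the bench. Look-alike, not of the kit: leave it where it lies.
- lug_one_c (a point): one-socket lug: a collar like the two-socket lug (38 mm outside diameter, 46 mm high) but with only one socket, along own +x, its end 48 mm from the axis. The point is on the collar axis, 23 mm above the bench. Look-alike, not of the kit: leave it where it lies.
- nest_dropout_seat (a point): dropout nest, fixed: wooden ledge 30 mm wide (own x) on an 86 x 98 mm base block, open at its long sides, with a fence 16 mm high at each end along own y, 86 mm apart inside. The point is the centre of the ledge's top, 28 mm above the bench, 12 above the block; z up. All three nests stand in a row along own y on a fixed dark steel tray with a wooden rim 14 mm high, 107 mm apart, in varying order.
- nest_crown_seat (a point): fork crown nest, fixed: base block 86 mm (own x) x 98 mm (own y) with four wooden cheeks 16 mm high that leave a channel 38 mm wide (own x) running along own y; they stand 28 to 40 mm either side of the centre along y. The bar lies in the channel on the block. The point is the centre of the channel's floor, the block's top, 16 mm above the bench; z up.
- nest_lug_seat (a point): lug nest, fixed: base block 86 mm (own x) x 98 mm (own y) with one upright round wooden peg in the middle, 13 mm in diameter, 28 mm high above the block, top tapered. The collar goes over the peg and stands on the block, sockets any way round. The point is at the peg's foot, on the block's top, 16 mm above the bench; z up.
Not all that is in view belongs to the job. What is shaped like the part that bears nest_lug_seat but turquoise is not meant.

How it is judged:
At the end, for the whole second after the job is handed in: Dropouts flat, stacked, within 13 mm of the ledge centre, 0.3 rad of lengthwise; crown on the channel floor, boss up, within 13 mm, 0.3 rad; two-socket lug down over the peg, upright, within 12 mm; look-alikes within 30 mm of their start; fittings at rest (horizontal distance between each of dropout_a_c, dropout_b_c and nest_dropout_seat below 0.013 m and z of each of dropout_a_c, dropout_b_c in the frame of nest_dropout_seat below 0.019 m and angle between each of dropout_a_c, dropout_b_c's own z axis and vertical below 0.15 rad and angle between the y axis of each of dropout_a_c, dropout_b_c and the y axis of nest_dropout_seat, either way round below 0.3 rad and horizontal distance between fork_crown_c and nest_crown_seat below 0.013 m and z of fork_crown_c in the frame of nest_crown_seat below 0.024 m and angle between each of fork_crown_c, lug_two_c's own z axis and vertical below 0.12 rad and angle between the y axis of fork_crown_c and the y axis of nest_crown_seat, either way round below 0.3 rad and horizontal distance between lug_two_c and nest_lug_seat below 0.012 m and z of lug_two_c in the frame of nest_lug_seat below 0.027 m and distance of each of blank_plate_c, plain_bar_c, lug_one_c from where it was at the start of the episode below 0.03 m and linear speed of each of dropout_a, dropout_b, fork_crown, lug_two below 0.02 m/s); the robot touches nothing.
It also fails if it takes over 104 s, if anything falls off the work surface, if the arm or the gripper's body presses on something with over 40 N, if the wrist force passes 120 N, or if a joint passes its speed limit or range.

### The arm

A 7-joint arm with a two-finger parallel gripper is mounted at the origin on the work surface. World frame = base frame: x ahead of the robot, y to its left, z up, the work surface at z = 0. Lengths are in m, angles in rad, forces in N, time in s.
With the tool pointing down it reaches from about 0.4 to 0.85 m from the base axis. Payload 10.4 kg.
Tool frame: the origin (TCP) lies on the front face of the gripper's body, between the roots of the fingers; the fingertips stand 70 mm ahead of it and the grasp point (between the pads) lies 51 mm ahead of it (grasp_offset is the distance from the TCP to the grasp point, in m); z points along the fingers, y is the direction in which the jaws open and shut (so a half turn about z gives the same grasp; the last joint's range is limited). The gripper opens to 87 mm and grips with 3 to 60 N. Pads are 19 mm wide; open, the fingers measure 117 mm over their backs; the gripper's body (75 mm by 190 mm) begins 51 mm behind the grasp point.
Start: joints at [1.27, 0.332, -0.065, 1.46, 0.022, 1.35, -0.088], TCP at [0.171, -0.601, 0.292] pointing down, gripper open.
Joint ranges: [-2.6, 2.6], [-0.5, 2.12], [-1.47, 1.34], [0.16, 2.42], [-1.27, 4.41], [0.06, 2.06], [-2.6, 2.6]. Speed limits (rad/s): [2.22, 2.22, 2.79, 2.79, 3.14, 3.14, 3.14].

### API

Orientations are given as a unit quaternion [x, y, z, w].
In Python, from bench import * gives the robot as it stands. The module is installed in compiled form; this text tells all that it offers.
- The arm moves only by the tool arm_command, never from a script. Its argument "commands" is a list of rows, each a list of 3 entries, a list of its own where there are three numbers: the opening in per cent of the stroke, from 0 (shut) to 100 (fully open), then the shift along the tool's x, y, z in m, then the turn, a rotation vector about the tool's x, y, z in rad. A call has exactly 10 rows; each row is the pose to reach, as a shift and turn from the pose commanded when the call began, along the tool's axes at that moment; what a row does not reach only later rows make up. A row lasts 1/12 s, in which the tool goes at most 41.7 mm and 7.16 degrees, less where a joint would pass 70% of its speed; a pose out of reach is approached as far as the arm can. A call with a gripper value outside its range is refused whole. The fingers move at their own pace and stop on an object; "squeeze" is the grip in N (left out, the last holds). Time passes only in rows, so rows that repeat a pose let the fingers close, or fill a call up. It gives the time, the measured TCP pose, the force and the opening at its end, in the units of the state.
- read_state(): the state, without advancing time (a new reading comes with each control period).
- camera(name): name is "side" or "top"; returns a dict with "pixels" (420x560x3 uint8, red, green, blue), "fx", "fy", "cx", "cy" (pixels), "dist_coeffs" ([k1, k2, p1, p2, k3] as OpenCV has them; the pictures are not rectified), "rvec" (rotation vector, rad) and "tvec" (3), from world to camera coordinates, as OpenCV has them. Camera axes: x right, y down, z forward; pixel columns grow to the right and rows downward; lengths in m; the calibration is good to about 2 mm. A picture is of the moment at which its call begins. There is no depth.
- close_job(): hands the job in, once; it reports no verdict.
The state is a dict: "time": time; "joint_positions": joint angles; "joint_vel": joint speeds; "joint_torque": joint torques, N m; "ee_pos": TCP position; "eef_rot": TCP orientation; "ft_force": force on the tool from outside, world axes, zero at the start; "torque": the same for the moment, N m; "width": finger opening in m.
Only numpy, scipy, OpenCV 4.12 (cv2) and the standard library are available. Lean on these libraries where they do the work, as an engineer would, in place of code of your own. Each camera call takes 0.05 s, during which the arm holds its last target.

## Working session

There is one attempt and no reset: what is moved stays moved. The work goes in short steps, Python scripts to look and compute and a tool call to move; the robot and the scene stay as the last step left them, time stands still between calls to the robot, and variables do not carry over. Pictures are saved under pics/ and viewed, and the job is handed in when it is done.

Besides the shell and the picture viewer there is one more tool, called after "Call:" in YAML: its name, and indented under it one key for each argument. arm_command: Moves the arm, as the interface text tells. Its arguments: {"type":"object","properties":{"commands":{"type":"array","items":{"type":"array"}},"squeeze":{"type":"number"}},"required":["commands"]}

```bash
mkdir -p pics; python3 - <<'E'
from bench import *
import cv2,pickle
for n in("top","side"):
    c=camera(n); pickle.dump(c,open(n+".pkl","wb")); cv2.imwrite(f"pics/{n}0.png",c["pixels"][:,:,::-1])
    print(n,c["fx"],c["cx"],c["cy"],c["dist_coeffs"],c["rvec"],c["tvec"])
s=read_state();print(s)
E
```

```text
top 488.29787826890964 279.3301477710989 209.1062840002784 [-0.04041798  0.          0.          0.          0.        ] [ 2.23278143 -2.17828584  0.06696738] [0.08202952 0.50479849 1.31418618]
side 387.1207160004396 280.04674431213635 215.99413456771958 [-0.04246396  0.          0.          0.          0.        ] [ 0.27211648 -2.82458321  1.17443869] [0.50143406 0.05638984 1.22952636]
{'time': 0.1, 'joint_positions': array([ 1.2704144 ,  0.33281507, -0.06470685,  1.46085218,  0.02161066,
        1.34990892, -0.08850744]), 'joint_vel': array([ 0.00075964,  0.00044019,  0.00088552, -0.00193449, -0.00106245,
       -0.00108381,  0.00161026]), 'joint_torque': array([ 1.51718537e-03, -6.24548721e+01,  2.48041295e-02, -3.90717101e+01,
       -6.12401054e-02,  3.66206118e-02,  3.57162257e-06]), 'ee_pos': array([ 0.17131987, -0.60079204,  0.29153193]), 'eef_rot': array([ 9.90368522e-01,  1.38454960e-01, -1.21928884e-04, -6.32163490e-04]), 'ft_force': array([-0.62903962,  0.23650329,  0.1594124 ]), 'torque': array([ 0.00213794, -0.01715067, -0.00278752]), 'width': 0.08725835792432135}
```

View pics/top0.png

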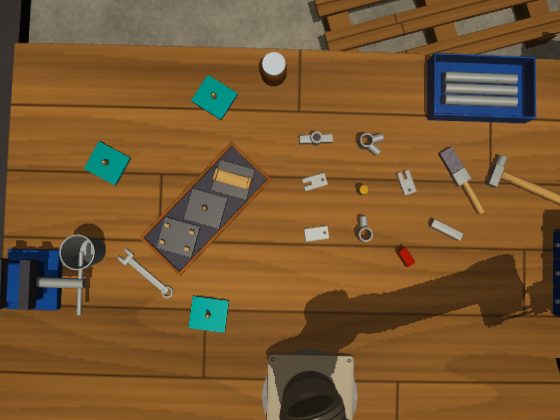

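View pics/side0.png

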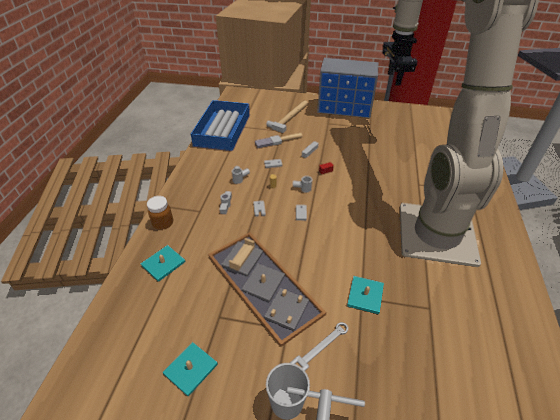

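```bash
python3 - <<'E'
import cv2
a=cv2.imread("pics/top0.png")
cv2.imwrite("pics/cropA.png",cv2.resize(a[120:275,290:475],None,fx=4,fy=3.8,interpolation=cv2.INTER_CUBIC)[:600])
cv2.imwrite("pics/cropB.png",cv2.resize(a[135:280,135:280],None,fx=4,fy=4,interpolation=cv2.INTER_CUBIC))
b=cv2.imread("pics/side0.png")
cv2.imwrite("pics/cropC.png",cv2.resize(b[130:340,200:350],None,fx=2.8,fy=2.8,interpolation=cv2.INTER_CUBIC))
E
```

```text
(no output)
```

View pics/cropA.png

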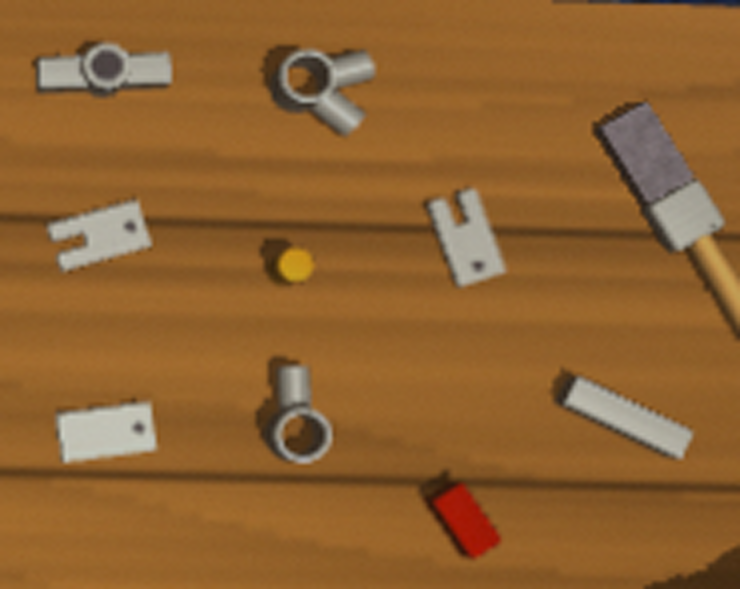

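View pics/cropB.png

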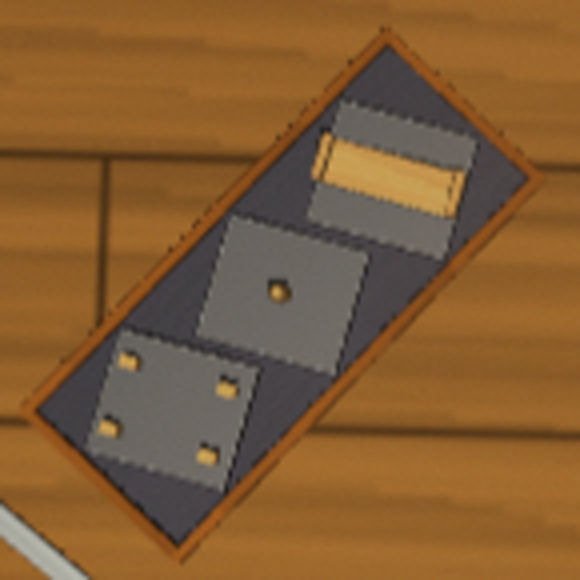

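View pics/cropC.png

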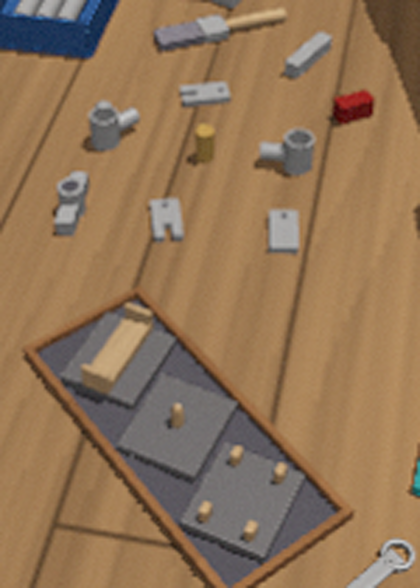

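```bash
cat > h.py <<'E'
import cv2,pickle,numpy as np
from scipy.spatial.transform import Rotation as R
def load(n): return pickle.load(open(n+".pkl","rb"))
def KD(c): return np.array([[c["fx"],0,c["cx"]],[0,c["fy"],c["cy"]],[0,0,1.]]),np.array(c["dist_coeffs"],float)
def ray(c,uv,z):
    K,D=KD(c);uv=np.asarray(uv,float).reshape(-1,1,2)
    p=cv2.undistortPoints(uv,K,D).reshape(-1,2)
    Rm=cv2.Rodrigues(np.array(c["rvec"],float))[0];t=np.array(c["tvec"],float)
    o=-Rm.T@t; d=np.c_[p,np.ones(len(p))]@Rm
    s=(z-o[2])/d[:,2]
    return o+d*s[:,None]
def proj(c,P):
    K,D=KD(c);return cv2.projectPoints(np.asarray(P,float).reshape(-1,3),np.array(c["rvec"],float),np.array(c["tvec"],float),K,D)[0].reshape(-1,2)
E
python3 - <<'E'
from h import *
c=load("top");im=c["pixels"];hsv=cv2.cvtColor(im,cv2.COLOR_RGB2HSV)
K,D=KD(c);print("cam",-cv2.Rodrigues(np.array(c["rvec"]))[0].T@c["tvec"])
def comps(mask,reg,zf,minA=40):
    x0,y0,x1,y1=reg
    m=np.zeros(mask.shape,np.uint8);m[y0:y1,x0:x1]=mask[y0:y1,x0:x1]
    cs,_=cv2.findContours(m,cv2.RETR_EXTERNAL,cv2.CHAIN_APPROX_NONE)
    for k in cs:
        if cv2.contourArea(k)<minA: continue
        # metric plane
        pts=ray(c,k.reshape(-1,2),zf)[:,:2]
        r=cv2.minAreaRect((pts*1000).astype(np.float32))
        mm=cv2.moments(k);uv=[mm["m10"]/mm["m00"],mm["m01"]/mm["m00"]]
        print("px",np.round(uv,1),"xyz",np.round(ray(c,uv,zf)[0],4),"rect mm",np.round(r[0],1),np.round(r[1],1),"ang",round(r[2],1))
steel=(hsv[...,1]<70)&(hsv[...,2]>120)
print("z=.010");comps(steel.astype(np.uint8),(295,120,470,250),.010)
wood=((hsv[...,1]>100)&(hsv[...,2]>150)).astype(np.uint8)
print("wood");comps(wood,(155,155,255,262),.032,6)
blk=((hsv[...,1]<60)&(hsv[...,2]>90)&(hsv[...,2]<125)).astype(np.uint8)
print("blocks");comps(blk,(150,150,265,265),.016)
for p in[(178,238),(200,225),(240,168)]:print(im[p[1],p[0]],hsv[p[1],p[0]])
E
```

```text
cam [0.44199452 0.11375797 1.33429218]
z=.010
px [365.4 234.2] xyz [ 0.4403 -0.1414  0.01  ] rect mm [ 440.2 -141.3] [36.6 36.6] ang 64.9
px [316.  233.1] xyz [ 0.4399 -0.0065  0.01  ] rect mm [440.1  -6.5] [34.9 64.3] ang 9.5
px [446.7 229.2] xyz [ 0.459  -0.3651  0.01  ] rect mm [ 459.1 -365.7] [88.9 21. ] ang 65.0
px [363.5 220.8] xyz [ 0.4766 -0.1355  0.01  ] rect mm [ 477.3 -135.4] [24.6 13.7] ang 1.0
px [315.2 181.2] xyz [ 0.5812 -0.0015  0.01  ] rect mm [580.6   1.2] [34.7 64.1] ang 18.6
px [406.7 183.3] xyz [ 0.5823 -0.2529  0.01  ] rect mm [ 585.6 -251.8] [63.4 33.4] ang 19.3
px [461.5 176.2] xyz [ 0.6059 -0.4052  0.01  ] rect mm [ 608.  -404.4] [43.  39.6] ang 30.7
px [370.8 141.4] xyz [ 0.695  -0.1523  0.01  ] rect mm [ 690.7 -153.3] [58.4 53.8] ang 87.3
px [316.3 137.7] xyz [ 0.701  -0.0019  0.01  ] rect mm [702.9  -1.2] [27.7 87.9] ang 1.6
wood
px [186.  248.8] xyz [0.3899 0.3402 0.032 ] rect mm [390.7 340.2] [ 8.  10.7] ang 1.4
px [230.2 251.7] xyz [0.3851 0.2226 0.032 ] rect mm [385. 230.] [143.8  37.8] ang 88.2
px [161.5 241.8] xyz [0.4067 0.4059 0.032 ] rect mm [407.
[... 711 characters left out ...]
76.1
px [181.3 167.3] xyz [0.6072 0.36   0.032 ] rect mm [607.8 363.6] [133.7  11.2] ang 86.7
px [158.6 159.4] xyz [0.627  0.4216 0.032 ] rect mm [627.9 421.8] [ 5.4 18.9] ang 1.4
px [196.8 156.7] xyz [0.6366 0.3195 0.032 ] rect mm [635.1 351. ] [ 10.8 160.9] ang 1.4
blocks
px [177.4 237.1] xyz [0.42  0.367 0.016] rect mm [419.8 367. ] [96.8 84.2] ang 75.8
px [205.1 208.3] xyz [0.4994 0.2949 0.016 ] rect mm [499.4 295.2] [96.8 84.5] ang 75.7
px [229.7 189.8] xyz [0.5513 0.2299 0.016 ] rect mm [551.4 230.4] [96.4 26.8] ang 75.5
px [235.4 168.8] xyz [0.6088 0.2163 0.016 ] rect mm [608.5 215.5] [96.1 25.1] ang 73.6
[109 104  98] [ 16  26 109]
[72 67 70] [162  18  72]
[104  99  92] [ 18  29 104]
```

```bash
python3 - <<'E'
from h import *
c=load("top");im=c["pixels"];hsv=cv2.cvtColor(im,cv2.COLOR_RGB2HSV)
steel=((hsv[...,1]<70)&(hsv[...,2]>120)).astype(np.uint8)
def big(reg):
    x0,y0,x1,y1=reg;m=np.zeros_like(steel);m[y0:y1,x0:x1]=steel[y0:y1,x0:x1]
    return m
m=big((295,125,340,152))
cs,h=cv2.findContours(m,cv2.RETR_CCOMP,cv2.CHAIN_APPROX_NONE)
for k,hh in zip(cs,h[0]):
    if cv2.contourArea(k)>15: print("crown",hh[3],cv2.contourArea(k),"c(z=.04)",ray(c,cv2.fitEllipse(k)[0],.04)[0],cv2.fitEllipse(k))
for sl in((298,308),(325,335)):
    mm=m.copy();mm[:,:sl[0]]=0;mm[:,sl[1]:]=0
    M=cv2.moments(mm,True);uv=(M["m10"]/M["m00"],M["m01"]/M["m00"]);print("end",uv,ray(c,uv,.024)[0])
m=big((355,125,390,160))
cs,h=cv2.findContours(m,cv2.RETR_CCOMP,cv2.CHAIN_APPROX_NONE)
for k,hh in zip(cs,h[0]):
    if cv2.contourArea(k)>15: print("lug",hh[3],cv2.contourArea(k),ray(c,cv2.fitEllipse(k)[0],.046)[0],cv2.fitEllipse(k))
a=cv2.resize(im[120:165,350:395,::-1],None,fx=12,fy=12,interpolation=cv2.INTER_CUBIC);cv2.imwrite("pics/lug.png",a)
a=cv2.resize(im[120:160,292:345,::-1],None,fx=12,fy=12,interpolation=cv2.INTER_CUBIC);cv2.imwrite("pics/crown.png",a)
E
```

```text
crown -1 224.0 c(z=.04) [ 6.95373642e-01 -3.45382134e-04  4.00000000e-02] ((316.6505126953125, 137.6084747314453), (9.599308013916016, 34.48225021362305), 87.48713684082031)
crown 0 59.5 c(z=.04) [6.97973217e-01 4.82235511e-04 4.00000000e-02] ((316.3614196777344, 136.6385955810547), (8.522692680358887, 9.280898094177246), 135.0)
end (303.5967741935484, 138.61290322580646) [0.6947631  0.03359813 0.024     ]
end (328.38709677419354, 137.59677419354838) [ 0.6994449  -0.03363558  0.024     ]
lug -1 227.5 [ 0.68762584 -0.14895547  0.046     ] ((372.28369140625, 141.64659118652344), (17.400527954101562, 23.892372131347656), 117.62101745605469)
lug 0 108.5 [ 0.69270412 -0.13406757  0.046     ] ((366.7704162597656, 139.60153198242188), (11.402236938476562, 12.278043746948242), 111.58126068115234)
```

View pics/lug.png

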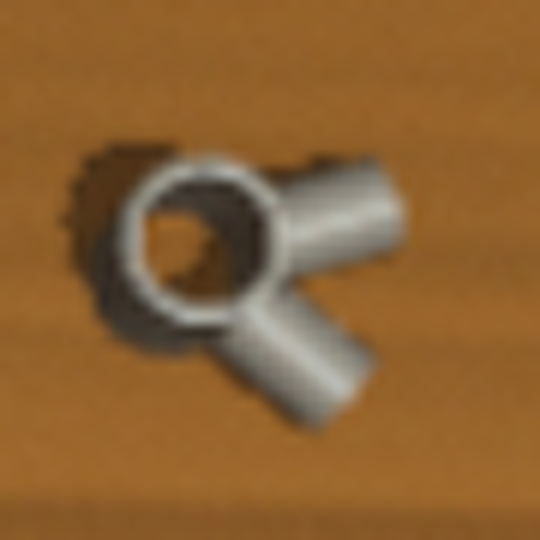

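View pics/crown.png

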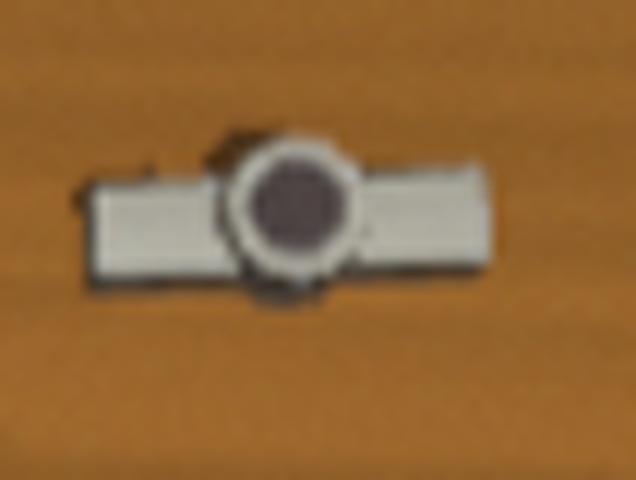

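```bash
python3 - <<'E'
from h import *
t=load("top");c=load("side")
e=ray(t,[(382.9,137.7),(378.7,153.2)],.023);d=e[:,:2]-[.6927,-.1341];print(np.hypot(*d.T),np.degrees(np.arctan2(d[:,1],d[:,0])))
P={"lug":(.6927,-.1341,.046),"crown":(.6978,.0003,.04),"da":(.5806,.0012,.01),"db":(.5856,-.2518,.01),"peg":(.4995,.295,.044),"ledge":(.579,.2235,.028),"chan":(.42,.367,.016)}
im=cv2.resize(c["pixels"][:,:,::-1].copy()[130:340,200:350],None,fx=2.8,fy=2.8,interpolation=cv2.INTER_CUBIC)
for k,p in P.items():
    u=proj(c,p)[0];print(k,u);cv2.circle(im,tuple(int(v) for v in (u-[200,130])*2.8),2,(0,0,255),-1)
cv2.imwrite("pics/chk.png",im)
E
```

```text
[0.04971373 0.04920853] [ -77.20074457 -130.32330404]
lug [237.21342011 170.35392656]
crown [225.1444167 196.0970932]
da [259.53396788 207.42725876]
db [273.30196816 162.368665  ]
peg [263.6793651  274.97084213]
ledge [242.63718772 254.50646465]
chan [287.43520228 307.7802542 ]
```

View pics/chk.png

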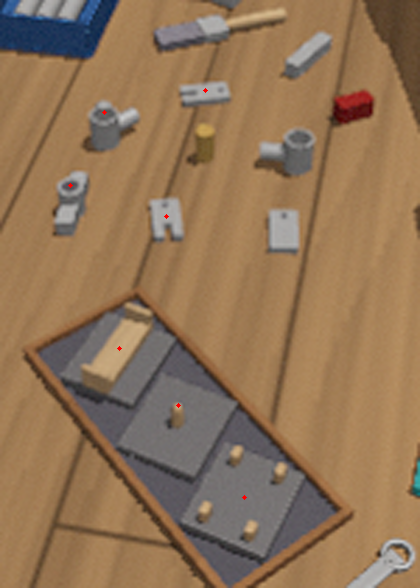

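```bash
cat >> h.py <<'E'
def plan(x,y,z,th):
    from bench import read_state
    s=read_state();p=s["ee_pos"];r=R.from_quat(s["eef_rot"])
    g=R.from_quat([np.cos(np.radians(th)/2),np.sin(np.radians(th)/2),0,0])
    print("t",round(s["time"],2),"at",np.round(p,4),"w",round(s["width"],4),"F",np.round(s["ft_force"],1),"shift",np.round(r.inv().apply(np.array([x,y,z])-p),4),"turn",np.round((r.inv()*g).as_rotvec(),4))
E
python3 -c "
from h import *
plan(.5856,-.2518,.15,19.3)"
```

```text
t 0.1 at [ 0.1713 -0.6008  0.2915] w 0.0873 F [-0.6  0.2  0.2] shift [ 0.4941 -0.2218  0.1418] turn [-0.0013  0.     -0.059 ]
```

Call:
arm_command:
  commands:
    - [65,[0.494,-0.222,0.142],[-0.001,0,-0.059]]
    - [65,[0.494,-0.222,0.142],[-0.001,0,-0.059]]
    - [65,[0.494,-0.222,0.142],[-0.001,0,-0.059]]
    - [65,[0.494,-0.222,0.142],[-0.001,0,-0.059]]
    - [65,[0.494,-0.222,0.142],[-0.001,0,-0.059]]
    - [65,[0.494,-0.222,0.142],[-0.001,0,-0.059]]
    - [65,[0.494,-0.222,0.142],[-0.001,0,-0.059]]
    - [65,[0.494,-0.222,0.142],[-0.001,0,-0.059]]
    - [65,[0.494,-0.222,0.142],[-0.001,0,-0.059]]
    - [65,[0.494,-0.222,0.142],[-0.001,0,-0.059]]

```text
time: 0.93
ee_pos: [0.4807, -0.3398, 0.1859]
eef_rot: [0.986, 0.167, -0.0, 0.0]
ft_force: [0.6, -1.2, -0.1]
width: 0.057
```

```bash
python3 -c "
from h import *
plan(.5856,-.2518,.15,19.3)"
```

```text
t 0.93 at [ 0.4807 -0.3398  0.1859] w 0.057 F [ 0.6 -1.2 -0.1] shift [ 0.1281 -0.0485  0.0359] turn [ 0.0009  0.0002 -0.0003]
```

Call:
arm_command:
  commands:
    - [65,[0.128,-0.0485,0.036],[0,0,0]]
    - [65,[0.128,-0.0485,0.036],[0,0,0]]
    - [65,[0.128,-0.0485,0.036],[0,0,0]]
    - [65,[0.128,-0.0485,0.036],[0,0,0]]
    - [65,[0.128,-0.0485,0.036],[0,0,0]]
    - [65,[0.128,-0.0485,0.036],[0,0,0]]
    - [65,[0.128,-0.0485,0.036],[0,0,0]]
    - [65,[0.128,-0.0485,0.036],[0,0,0]]
    - [65,[0.128,-0.0485,0.036],[0,0,0]]
    - [65,[0.128,-0.0485,0.036],[0,0,0]]

```text
time: 1.77
ee_pos: [0.5839, -0.2544, 0.1509]
eef_rot: [0.986, 0.167, 0.0, 0.001]
ft_force: [0.1, 0.1, -0.2]
width: 0.0566
```

```bash
python3 - <<'E'
from h import *
from bench import camera
plan(.5856,-.2518,.073,19.3)
for n in("side","top"):
    c=camera(n);cv2.imwrite(f"pics/{n}1.png",c["pixels"][:,:,::-1])
a=cv2.imread("pics/side1.png")[90:240,200:350];b=cv2.imread("pics/top1.png")[110:260,340:490]
cv2.imwrite("pics/b1.png",cv2.resize(np.hstack([a,b]),None,fx=2.6,fy=2.6,interpolation=cv2.INTER_CUBIC))
E
```

```text
t 1.77 at [ 0.5839 -0.2544  0.1509] w 0.0566 F [ 0.1  0.1 -0.2] shift [ 0.0025 -0.002   0.0779] turn [ 0.0017 -0.     -0.0017]
```

View pics/b1.png

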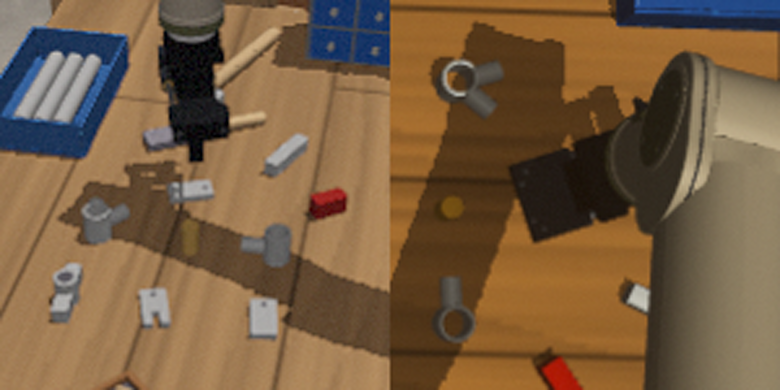

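Call:
arm_command:
  commands:
    - [65,[0.002,-0.002,0.02],[0,0,0]]
    - [65,[0.002,-0.002,0.04],[0,0,0]]
    - [65,[0.002,-0.002,0.055],[0,0,0]]
    - [65,[0.002,-0.002,0.065],[0,0,0]]
    - [65,[0.002,-0.002,0.073],[0,0,0]]
    - [65,[0.002,-0.002,0.078],[0,0,0]]
    - [65,[0.002,-0.002,0.078],[0,0,0]]
    - [65,[0.002,-0.002,0.078],[0,0,0]]
    - [30,[0.002,-0.002,0.078],[0,0,0]]
    - [25,[0.002,-0.002,0.078],[0,0,0]]
  squeeze: 30

```text
time: 2.7
ee_pos: [0.5862, -0.2511, 0.0735]
eef_rot: [0.986, 0.168, 0.001, 0.001]
ft_force: [0.3, -0.1, -0.1]
width: 0.0497
```

Call:
arm_command:
  commands:
    - [25,[0,0,0],[0,0,0]]
    - [25,[0,0,0],[0,0,0]]
    - [25,[0,0,0],[0,0,0]]
    - [25,[0,0,0],[0,0,0]]
    - [25,[0,0,0],[0,0,0]]
    - [25,[0,0,-0.02],[0,0,0]]
    - [25,[0,0,-0.04],[0,0,0]]
    - [25,[0,0,-0.06],[0,0,0]]
    - [25,[0,0,-0.08],[0,0,0]]
    - [25,[0,0,-0.1],[0,0,0]]

```text
time: 3.53
ee_pos: [0.5854, -0.2505, 0.1731]
eef_rot: [0.986, 0.168, -0.0, 0.0]
ft_force: [-0.1, 0.0, -1.0]
width: 0.0337
```

```bash
python3 - <<'E'
from h import *
from bench import camera
plan(.579,.2235,.17,75.8)
for n in("side",):
    c=camera(n);cv2.imwrite(f"pics/{n}2.png",c["pixels"][:,:,::-1])
cv2.imwrite("pics/b2.png",cv2.resize(cv2.imread("pics/side2.png")[90:240,200:350],None,fx=3,fy=3,interpolation=cv2.INTER_CUBIC))
E
```

```text
t 3.53 at [ 0.5854 -0.2505  0.1731] w 0.0337 F [-0.1  0.  -1. ] shift [ 0.1507 -0.4495  0.0028] turn [ 1.000e-04  7.000e-04 -9.861e-01]
```

View pics/b2.png

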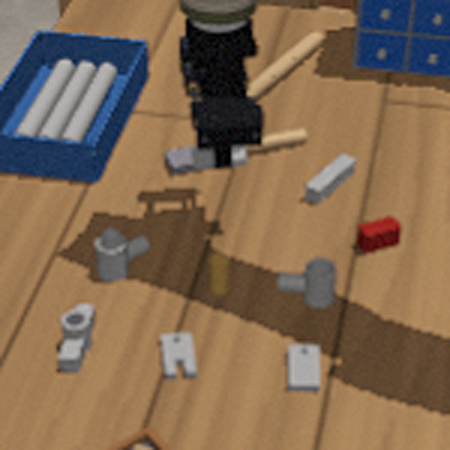

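Call:
arm_command:
  commands:
    - [25,[0.151,-0.4495,0.003],[0,0,-0.986]]
    - [25,[0.151,-0.4495,0.003],[0,0,-0.986]]
    - [25,[0.151,-0.4495,0.003],[0,0,-0.986]]
    - [25,[0.151,-0.4495,0.003],[0,0,-0.986]]
    - [25,[0.151,-0.4495,0.003],[0,0,-0.986]]
    - [25,[0.151,-0.4495,0.003],[0,0,-0.986]]
    - [25,[0.151,-0.4495,0.003],[0,0,-0.986]]
    - [25,[0.151,-0.4495,0.003],[0,0,-0.986]]
    - [25,[0.151,-0.4495,0.003],[0,0,-0.986]]
    - [25,[0.151,-0.4495,0.003],[0,0,-0.986]]

```text
time: 4.42
ee_pos: [0.5798, 0.1676, 0.1691]
eef_rot: [0.789, 0.614, -0.0, 0.0]
ft_force: [0.7, 0.5, -0.5]
width: 0.0335
```

```bash
python3 -c "
from h import *
plan(.579,.2235,.14,75.8)"
```

```text
t 4.42 at [0.5798 0.1676 0.1691] w 0.0335 F [ 0.7  0.5 -0.5] shift [ 0.054  -0.0145  0.029 ] turn [0.0002 0.001  0.0002]
```

Call:
arm_command:
  commands:
    - [25,[0.054,-0.0145,0.029],[0,0,0]]
    - [25,[0.054,-0.0145,0.029],[0,0,0]]
    - [25,[0.054,-0.0145,0.029],[0,0,0]]
    - [25,[0.054,-0.0145,0.029],[0,0,0]]
    - [25,[0.054,-0.0145,0.029],[0,0,0]]
    - [25,[0.054,-0.0145,0.029],[0,0,0]]
    - [25,[0.054,-0.0145,0.029],[0,0,0]]
    - [25,[0.054,-0.0145,0.029],[0,0,0]]
    - [25,[0.054,-0.0145,0.029],[0,0,0]]
    - [25,[0.054,-0.0145,0.029],[0,0,0]]

```text
time: 5.25
ee_pos: [0.5798, 0.2213, 0.1406]
eef_rot: [0.789, 0.614, -0.0, 0.001]
ft_force: [0.1, -0.7, -1.2]
width: 0.0334
```

```bash
python3 - <<'E'
from h import *
from bench import camera
plan(.579,.2235,.1025,75.8)
for n in("side","top"):
    c=camera(n);cv2.imwrite(f"pics/{n}3.png",c["pixels"][:,:,::-1])
a=cv2.imread("pics/side3.png")[180:330,200:350];b=cv2.imread("pics/top3.png")[110:260,140:290]
cv2.imwrite("pics/b3.png",cv2.resize(np.hstack([a,b]),None,fx=2.6,fy=2.6,interpolation=cv2.INTER_CUBIC))
E
```

```text
t 5.25 at [0.5798 0.2213 0.1406] w 0.0334 F [ 0.1 -0.7 -1.2] shift [ 0.002  -0.0013  0.0381] turn [ 0.0009  0.0009 -0.0008]
```

View pics/b3.png

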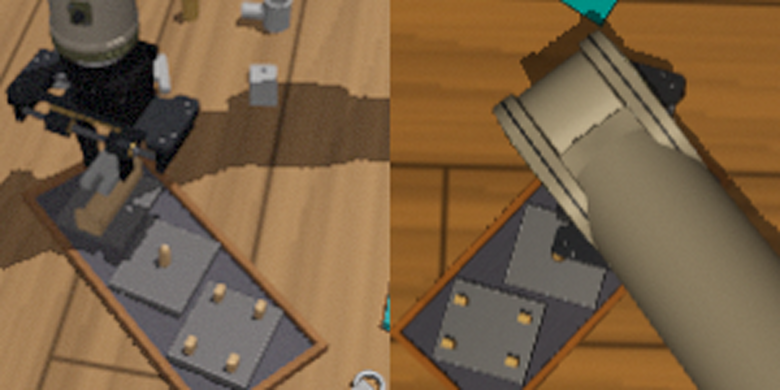

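Call:
arm_command:
  commands:
    - [25,[0.002,-0.001,0.01],[0,0,0]]
    - [25,[0.002,-0.001,0.02],[0,0,0]]
    - [25,[0.002,-0.001,0.028],[0,0,0]]
    - [25,[0.002,-0.001,0.033],[0,0,0]]
    - [25,[0.002,-0.001,0.037],[0,0,0]]
    - [25,[0.002,-0.001,0.038],[0,0,0]]
    - [25,[0.002,-0.001,0.038],[0,0,0]]
    - [25,[0.002,-0.001,0.038],[0,0,0]]
    - [25,[0.002,-0.001,0.038],[0,0,0]]
    - [40,[0.002,-0.001,0.038],[0,0,0]]

```text
time: 6.18
ee_pos: [0.5794, 0.224, 0.1029]
eef_rot: [0.789, 0.614, 0.0, 0.001]
ft_force: [-0.2, -1.1, 0.4]
width: 0.0346
```

Call:
arm_command:
  commands:
    - [50,[0,0,0],[0,0,0]]
    - [60,[0,0,0],[0,0,0]]
    - [65,[0,0,0],[0,0,0]]
    - [65,[0,0,0],[0,0,0]]
    - [65,[0,0,0],[0,0,0]]
    - [65,[0,0,-0.01],[0,0,0]]
    - [65,[0,0,-0.03],[0,0,0]]
    - [65,[0,0,-0.06],[0,0,0]]
    - [65,[0,0,-0.09],[0,0,0]]
    - [65,[0,0,-0.09],[0,0,0]]

```text
time: 7.02
ee_pos: [0.5811, 0.2256, 0.1995]
eef_rot: [0.789, 0.614, 0.004, 0.002]
ft_force: [-0.1, -0.1, 0.4]
width: 0.0566
```

```bash
python3 -c "
from h import *
plan(.5806,.0012,.15,108.6)"
```

```text
t 7.02 at [0.5811 0.2256 0.1995] w 0.0566 F [-0.1 -0.1  0.4] shift [-0.2179  0.0542  0.049 ] turn [ 0.0088 -0.002  -0.5725]
```

Call:
arm_command:
  commands:
    - [65,[-0.218,0.054,0.015],[0,0,-0.5725]]
    - [65,[-0.218,0.054,0.015],[0,0,-0.5725]]
    - [65,[-0.218,0.054,0.015],[0,0,-0.5725]]
    - [65,[-0.218,0.054,0.015],[0,0,-0.5725]]
    - [65,[-0.218,0.054,0.049],[0,0,-0.5725]]
    - [65,[-0.218,0.054,0.049],[0,0,-0.5725]]
    - [65,[-0.218,0.054,0.049],[0,0,-0.5725]]
    - [65,[-0.218,0.054,0.049],[0,0,-0.5725]]
    - [65,[-0.218,0.054,0.049],[0,0,-0.5725]]
    - [65,[-0.218,0.054,0.049],[0,0,-0.5725]]

```text
time: 7.85
ee_pos: [0.5784, 0.0012, 0.1447]
eef_rot: [0.583, 0.813, 0.0, 0.001]
ft_force: [0.3, -0.1, -0.5]
width: 0.0566
```

```bash
python3 - <<'E'
from h import *
from bench import camera
plan(.5806,.0012,.0735,108.6)
for n in("side","top"):
    c=camera(n);cv2.imwrite(f"pics/{n}4.png",c["pixels"][:,:,::-1])
a=cv2.imread("pics/side4.png")[150:300,180:330];b=cv2.imread("pics/top4.png")[110:260,190:340]
cv2.imwrite("pics/b4.png",cv2.resize(np.hstack([a,b]),None,fx=2.6,fy=2.6,interpolation=cv2.INTER_CUBIC))
E
```

```text
t 7.85 at [0.5784 0.0012 0.1447] w 0.0566 F [ 0.3 -0.1 -0.5] shift [-0.0007  0.002   0.0712] turn [0.0017 0.0009 0.0019]
```

View pics/b4.png

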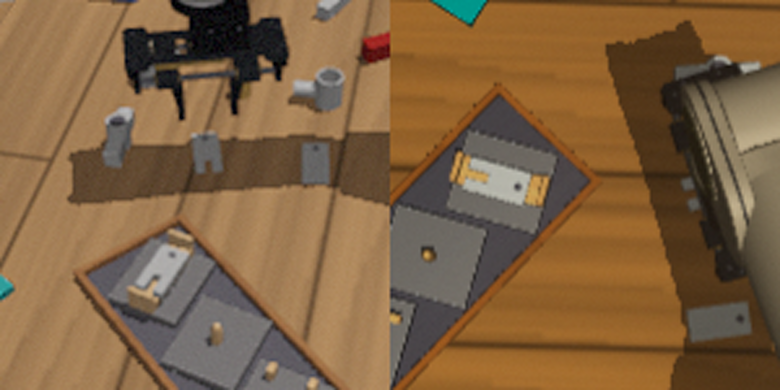

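Dropout B lies flat on the ledge, between the fences (top picture about px (380,180) of the crop). Gripper stands over dropout A.

Call:
arm_command:
  commands:
    - [65,[-0.001,0.002,0.02],[0,0,0]]
    - [65,[-0.001,0.002,0.04],[0,0,0]]
    - [65,[-0.001,0.002,0.055],[0,0,0]]
    - [65,[-0.001,0.002,0.063],[0,0,0]]
    - [65,[-0.001,0.002,0.068],[0,0,0]]
    - [65,[-0.001,0.002,0.071],[0,0,0]]
    - [65,[-0.001,0.002,0.071],[0,0,0]]
    - [65,[-0.001,0.002,0.071],[0,0,0]]
    - [30,[-0.001,0.002,0.071],[0,0,0]]
    - [25,[-0.001,0.002,0.071],[0,0,0]]
  squeeze: 30

```text
time: 8.78
ee_pos: [0.5805, -0.0011, 0.0733]
eef_rot: [0.584, 0.812, -0.0, 0.001]
ft_force: [0.0, 0.7, -0.1]
width: 0.0492
```

Call:
arm_command:
  commands:
    - [25,[0,0,0],[0,0,0]]
    - [25,[0,0,0],[0,0,0]]
    - [25,[0,0,0],[0,0,0]]
    - [25,[0,0,0],[0,0,0]]
    - [25,[0,0,0],[0,0,0]]
    - [25,[0,0,-0.02],[0,0,0]]
    - [25,[0,0,-0.04],[0,0,0]]
    - [25,[0,0,-0.06],[0,0,0]]
    - [25,[0,0,-0.08],[0,0,0]]
    - [25,[0,0,-0.1],[0,0,0]]

```text
time: 9.62
ee_pos: [0.5797, -0.001, 0.1732]
eef_rot: [0.584, 0.812, -0.001, 0.0]
ft_force: [0.3, -0.6, -1.2]
width: 0.0332
```

```bash
python3 - <<'E'
from h import *
c=load("top");c["pixels"]=cv2.imread("pics/top4.png")[:,:,::-1].copy()
hsv=cv2.cvtColor(c["pixels"],cv2.COLOR_RGB2HSV)
m=((hsv[...,1]<70)&(hsv[...,2]>140)).astype(np.uint8);m2=m*0;m2[160:200,210:255]=m[160:200,210:255]
k=max(cv2.findContours(m2,0,1)[0],key=cv2.contourArea)
print(cv2.minAreaRect((ray(c,k.reshape(-1,2),.038)[:,:2]*1000).astype(np.float32)))
plan(.579,.2235,.17,75.8)
E
```

```text
((577.0984497070312, 226.3842315673828), (64.16143798828125, 33.741600036621094), 75.46612548828125)
t 9.62 at [ 0.5797 -0.001   0.1732] w 0.0332 F [ 0.3 -0.6 -1.2] shift [0.213  0.0709 0.003 ] turn [-0.0007  0.001   0.5724]
```

Call:
arm_command:
  commands:
    - [25,[0.213,0.071,0.003],[0,0,0.572]]
    - [25,[0.213,0.071,0.003],[0,0,0.572]]
    - [25,[0.213,0.071,0.003],[0,0,0.572]]
    - [25,[0.213,0.071,0.003],[0,0,0.572]]
    - [25,[0.213,0.071,0.003],[0,0,0.572]]
    - [25,[0.213,0.071,0.003],[0,0,0.572]]
    - [25,[0.213,0.071,0.003],[0,0,0.572]]
    - [25,[0.213,0.071,0.003],[0,0,0.572]]
    - [25,[0.213,0.071,0.003],[0,0,0.572]]
    - [25,[0.213,0.071,0.003],[0,0,0.572]]

```text
time: 10.45
ee_pos: [0.5799, 0.2219, 0.1691]
eef_rot: [0.79, 0.614, -0.001, 0.001]
ft_force: [-1.0, -0.1, -1.6]
width: 0.0336
```

```bash
python3 - <<'E'
from h import *
from bench import camera
plan(.5785,.2235,.1125,75.8)
for n in("side","top"):
    c=camera(n);cv2.imwrite(f"pics/{n}5.png",c["pixels"][:,:,::-1])
a=cv2.imread("pics/side5.png")[180:330,200:350]
cv2.imwrite("pics/b5.png",cv2.resize(np.hstack([a]),None,fx=3,fy=3,interpolation=cv2.INTER_CUBIC))
E
```

```text
t 10.45 at [0.5799 0.2219 0.1691] w 0.0336 F [-1.  -0.1 -1.6] shift [ 0.0014 -0.0017  0.0565] turn [ 0.0005  0.0021 -0.0015]
```

View pics/b5.png

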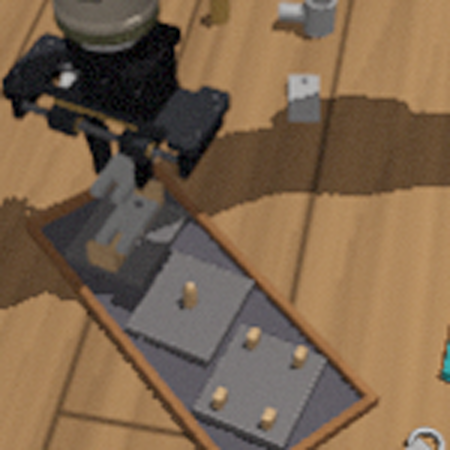

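Call:
arm_command:
  commands:
    - [25,[0.001,-0.001,0.02],[0,0,0]]
    - [25,[0.001,-0.001,0.035],[0,0,0]]
    - [25,[0.001,-0.001,0.045],[0,0,0]]
    - [25,[0.001,-0.001,0.051],[0,0,0]]
    - [25,[0.001,-0.001,0.054],[0,0,0]]
    - [25,[0.001,-0.001,0.0565],[0,0,0]]
    - [25,[0.001,-0.001,0.0565],[0,0,0]]
    - [25,[0.001,-0.001,0.0565],[0,0,0]]
    - [25,[0.001,-0.001,0.0565],[0,0,0]]
    - [40,[0.001,-0.001,0.0565],[0,0,0]]

```text
time: 11.38
ee_pos: [0.5791, 0.2249, 0.1135]
eef_rot: [0.789, 0.614, 0.0, 0.001]
ft_force: [-0.2, 0.6, 0.1]
width: 0.0342
```

Call:
arm_command:
  commands:
    - [50,[0,0,0],[0,0,0]]
    - [60,[0,0,0],[0,0,0]]
    - [65,[0,0,0],[0,0,0]]
    - [65,[0,0,0],[0,0,0]]
    - [65,[0,0,0],[0,0,0]]
    - [65,[0,0,-0.01],[0,0,0]]
    - [65,[0,0,-0.03],[0,0,0]]
    - [65,[0,0,-0.06],[0,0,0]]
    - [65,[0,0,-0.08],[0,0,0]]
    - [65,[0,0,-0.08],[0,0,0]]

```text
time: 12.22
ee_pos: [0.5804, 0.2261, 0.1985]
eef_rot: [0.789, 0.614, 0.003, 0.002]
ft_force: [1.3, -0.2, 0.3]
width: 0.0566
```

```bash
python3 -c "
from h import *
plan(.6978,.0003,.15,94)"
```

```text
t 12.22 at [0.5804 0.2261 0.1985] w 0.0566 F [ 1.3 -0.2  0.3] shift [-0.1904  0.1688  0.049 ] turn [ 0.0069 -0.0022 -0.3171]
```

Call:
arm_command:
  commands:
    - [65,[-0.19,0.169,0.015],[0,0,-0.317]]
    - [65,[-0.19,0.169,0.015],[0,0,-0.317]]
    - [65,[-0.19,0.169,0.015],[0,0,-0.317]]
    - [65,[-0.19,0.169,0.015],[0,0,-0.317]]
    - [65,[-0.19,0.169,0.015],[0,0,-0.317]]
    - [65,[-0.19,0.169,0.049],[0,0,-0.317]]
    - [65,[-0.19,0.169,0.049],[0,0,-0.317]]
    - [65,[-0.19,0.169,0.049],[0,0,-0.317]]
    - [65,[-0.19,0.169,0.049],[0,0,-0.317]]
    - [65,[-0.19,0.169,0.049],[0,0,-0.317]]

```text
time: 13.05
ee_pos: [0.6959, 0.0014, 0.1449]
eef_rot: [0.681, 0.732, 0.0, 0.0]
ft_force: [-0.4, 0.0, 0.7]
width: 0.0562
```

```bash
python3 - <<'E'
from h import *
from bench import camera
plan(.6978,.0003,.086,94)
for n in("side","top"):
    c=camera(n);cv2.imwrite(f"pics/{n}6.png",c["pixels"][:,:,::-1])
a=cv2.imread("pics/side6.png")[150:300,180:330];b=cv2.imread("pics/top6.png")[110:260,190:340]
cv2.imwrite("pics/b6.png",cv2.resize(np.hstack([a,b]),None,fx=2.6,fy=2.6,interpolation=cv2.INTER_CUBIC))
c["pixels"]=cv2.imread("pics/top6.png")[:,:,::-1].copy();c0=load("top");c0["pixels"]=c["pixels"]
hsv=cv2.cvtColor(c0["pixels"],cv2.COLOR_RGB2HSV)
m=((hsv[...,1]<70)&(hsv[...,2]>140)).astype(np.uint8);m2=m*0;m2[160:200,210:255]=m[160:200,210:255]
k=max(cv2.findContours(m2,0,1)[0],key=cv2.contourArea)
print(cv2.minAreaRect((ray(c0,k.reshape(-1,2),.048)[:,:2]*1000).astype(np.float32)))
E
```

```text
t 13.05 at [0.6959 0.0014 0.1449] w 0.0562 F [-0.4  0.   0.7] shift [-0.0013  0.0018  0.0589] turn [ 0.0007 -0.0004  0.0018]
((576.5143432617188, 225.76040649414062), (64.30237579345703, 33.89809799194336), 75.87857055664062)
```

View pics/b6.png

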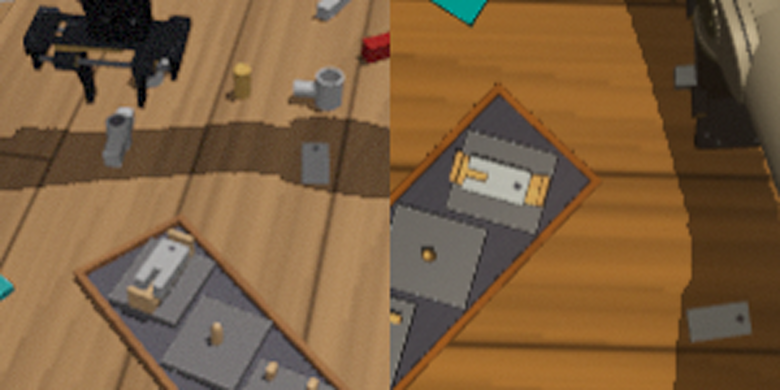

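Call:
arm_command:
  commands:
    - [65,[-0.001,0.002,0.015],[0,0,0]]
    - [65,[-0.001,0.002,0.03],[0,0,0]]
    - [65,[-0.001,0.002,0.043],[0,0,0]]
    - [65,[-0.001,0.002,0.052],[0,0,0]]
    - [65,[-0.001,0.002,0.057],[0,0,0]]
    - [65,[-0.001,0.002,0.059],[0,0,0]]
    - [65,[-0.001,0.002,0.059],[0,0,0]]
    - [65,[-0.001,0.002,0.059],[0,0,0]]
    - [30,[-0.001,0.002,0.059],[0,0,0]]
    - [25,[-0.001,0.002,0.059],[0,0,0]]
  squeeze: 35

```text
time: 13.98
ee_pos: [0.6985, -0.0018, 0.0859]
eef_rot: [0.682, 0.731, 0.0, 0.001]
ft_force: [-0.8, 0.3, 0.1]
width: 0.0499
```

Call:
arm_command:
  commands:
    - [25,[0,0,0],[0,0,0]]
    - [25,[0,0,0],[0,0,0]]
    - [25,[0,0,0],[0,0,0]]
    - [25,[0,0,0],[0,0,0]]
    - [25,[0,0,0],[0,0,0]]
    - [25,[0,0,-0.02],[0,0,0]]
    - [25,[0,0,-0.04],[0,0,0]]
    - [25,[0,0,-0.06],[0,0,0]]
    - [25,[0,0,-0.08],[0,0,0]]
    - [25,[0,0,-0.1],[0,0,0]]

```text
time: 14.82
ee_pos: [0.6975, -0.0017, 0.1853]
eef_rot: [0.682, 0.731, -0.001, -0.0]
ft_force: [1.5, 0.1, -3.5]
width: 0.0312
```

```bash
python3 -c "
from h import *
plan(.42,.367,.20,75.8)"
```

```text
t 14.82 at [ 0.6975 -0.0017  0.1853] w 0.0312 F [ 1.5  0.1 -3.5] shift [ 0.3871 -0.2512 -0.0147] turn [-0.0013  0.0013  0.3175]
```

Call:
arm_command:
  commands:
    - [25,[0.387,-0.251,-0.015],[0,0,0.3175]]
    - [25,[0.387,-0.251,-0.015],[0,0,0.3175]]
    - [25,[0.387,-0.251,-0.015],[0,0,0.3175]]
    - [25,[0.387,-0.251,-0.015],[0,0,0.3175]]
    - [25,[0.387,-0.251,-0.015],[0,0,0.3175]]
    - [25,[0.387,-0.251,-0.015],[0,0,0.3175]]
    - [25,[0.387,-0.251,-0.015],[0,0,0.3175]]
    - [25,[0.387,-0.251,-0.015],[0,0,0.3175]]
    - [25,[0.387,-0.251,-0.015],[0,0,0.3175]]
    - [25,[0.387,-0.251,-0.015],[0,0,0.3175]]

```text
time: 15.65
ee_pos: [0.446, 0.332, 0.198]
eef_rot: [0.789, 0.614, -0.001, 0.001]
ft_force: [0.8, 0.9, -2.6]
width: 0.0313
```

```bash
python3 -c "
from h import *
plan(.42,.367,.15,75.8)"
```

```text
t 15.65 at [0.446 0.332 0.198] w 0.0313 F [ 0.8  0.9 -2.6] shift [ 0.0276 -0.0338  0.0479] turn [ 0.0003  0.0021 -0.0004]
```

Call:
arm_command:
  commands:
    - [25,[0.0275,-0.034,0.048],[0,0,0]]
    - [25,[0.0275,-0.034,0.048],[0,0,0]]
    - [25,[0.0275,-0.034,0.048],[0,0,0]]
    - [25,[0.0275,-0.034,0.048],[0,0,0]]
    - [25,[0.0275,-0.034,0.048],[0,0,0]]
    - [25,[0.0275,-0.034,0.048],[0,0,0]]
    - [25,[0.0275,-0.034,0.048],[0,0,0]]
    - [25,[0.0275,-0.034,0.048],[0,0,0]]
    - [25,[0.0275,-0.034,0.048],[0,0,0]]
    - [25,[0.0275,-0.034,0.048],[0,0,0]]

```text
time: 16.48
ee_pos: [0.422, 0.3659, 0.1505]
eef_rot: [0.789, 0.614, 0.0, 0.001]
ft_force: [-0.5, -0.5, -2.9]
width: 0.0309
```

```bash
python3 - <<'E'
from h import *
from bench import camera
plan(.42,.367,.103,75.8)
for n in("side","top"):
    c=camera(n);cv2.imwrite(f"pics/{n}7.png",c["pixels"][:,:,::-1])
a=cv2.imread("pics/side7.png")[210:360,210:360];b=cv2.imread("pics/top7.png")[150:300,110:260]
cv2.imwrite("pics/b7.png",cv2.resize(np.hstack([a,b]),None,fx=2.6,fy=2.6,interpolation=cv2.INTER_CUBIC))
E
```

```text
t 16.48 at [0.422  0.3659 0.1505] w 0.0309 F [-0.5 -0.5 -2.9] shift [ 0.0006 -0.0022  0.0475] turn [ 0.0009  0.0007 -0.0008]
```

View pics/b7.png

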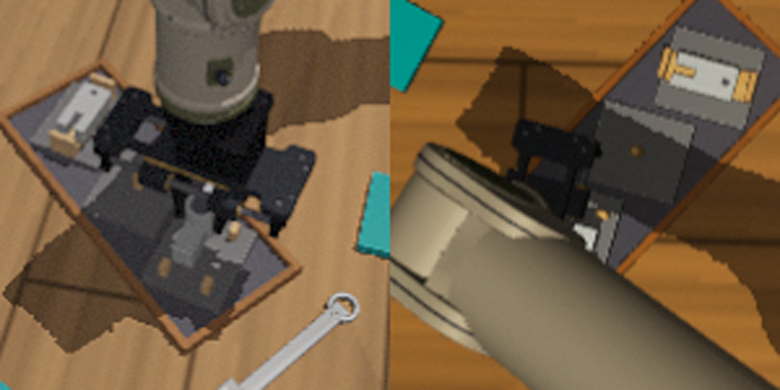

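Call:
arm_command:
  commands:
    - [25,[0.0005,-0.002,0.01],[0,0,0]]
    - [25,[0.0005,-0.002,0.02],[0,0,0]]
    - [25,[0.0005,-0.002,0.03],[0,0,0]]
    - [25,[0.0005,-0.002,0.038],[0,0,0]]
    - [25,[0.0005,-0.002,0.043],[0,0,0]]
    - [25,[0.0005,-0.002,0.046],[0,0,0]]
    - [25,[0.0005,-0.002,0.047],[0,0,0]]
    - [25,[0.0005,-0.002,0.047],[0,0,0]]
    - [25,[0.0005,-0.002,0.047],[0,0,0]]
    - [25,[0.0005,-0.002,0.047],[0,0,0]]

```text
time: 17.42
ee_pos: [0.42, 0.3672, 0.1037]
eef_rot: [0.789, 0.614, 0.0, 0.001]
ft_force: [-0.5, 0.4, -2.9]
width: 0.0313
```

Call:
arm_command:
  commands:
    - [25,[0,0,0.001],[0,0,0]]
    - [40,[0,0,0.001],[0,0,0]]
    - [55,[0,0,0.001],[0,0,0]]
    - [65,[0,0,0.001],[0,0,0]]
    - [65,[0,0,0.001],[0,0,0]]
    - [65,[0,0,-0.01],[0,0,0]]
    - [65,[0,0,-0.03],[0,0,0]]
    - [65,[0,0,-0.06],[0,0,0]]
    - [65,[0,0,-0.1],[0,0,0]]
    - [65,[0,0,-0.1],[0,0,0]]

```text
time: 18.25
ee_pos: [0.4213, 0.3699, 0.2111]
eef_rot: [0.789, 0.614, 0.005, 0.0]
ft_force: [0.1, 0.8, 1.6]
width: 0.0565
```

```bash
python3 -c "
from h import *
plan(.6927,-.1341,.17,76.2)"
```

```text
t 18.25 at [0.4213 0.3699 0.2111] w 0.0565 F [0.1 0.8 1.6] shift [-0.4225  0.3862  0.0407] turn [ 0.0066 -0.0071 -0.0065]
```

Call:
arm_command:
  commands:
    - [65,[-0.4225,0.386,0],[0,0,-0.006]]
    - [65,[-0.4225,0.386,0],[0,0,-0.006]]
    - [65,[-0.4225,0.386,0],[0,0,-0.006]]
    - [65,[-0.4225,0.386,0],[0,0,-0.006]]
    - [65,[-0.4225,0.386,0],[0,0,-0.006]]
    - [65,[-0.4225,0.386,0],[0,0,-0.006]]
    - [65,[-0.4225,0.386,0],[0,0,-0.006]]
    - [65,[-0.4225,0.386,0],[0,0,-0.006]]
    - [65,[-0.4225,0.386,0],[0,0,-0.006]]
    - [65,[-0.4225,0.386,0],[0,0,-0.006]]

```text
time: 19.08
ee_pos: [0.6176, -0.0019, 0.2048]
eef_rot: [0.787, 0.617, 0.0, 0.001]
ft_force: [0.6, 0.8, 0.5]
width: 0.0566
```

```bash
python3 - <<'E'
from h import *
from bench import camera
plan(.6927,-.1341,.17,76.2)
for n in("side","top"):
    c=camera(n);cv2.imwrite(f"pics/{n}8.png",c["pixels"][:,:,::-1])
a=cv2.imread("pics/side8.png")[210:360,210:360];b=cv2.imread("pics/top8.png")[150:300,130:280]
cv2.imwrite("pics/b8.png",cv2.resize(np.hstack([a,b]),None,fx=2.6,fy=2.6,interpolation=cv2.INTER_CUBIC))
E
```

```text
t 19.08 at [ 0.6176 -0.0019  0.2048] w 0.0566 F [0.6 0.8 0.5] shift [-0.1103  0.1045  0.0351] turn [ 0.002   0.0007 -0.001 ]
```

View pics/b8.png

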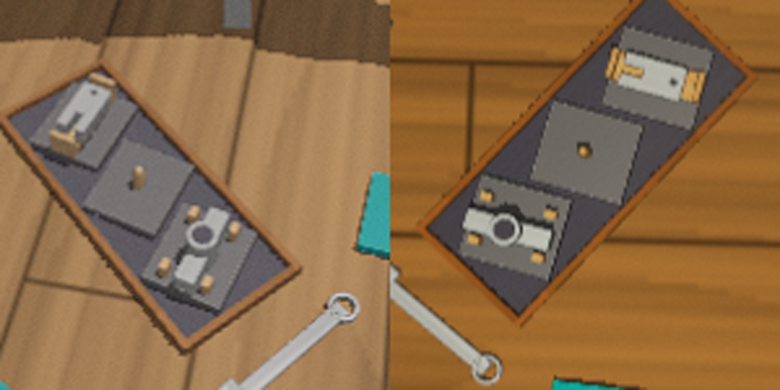

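Call:
arm_command:
  commands:
    - [65,[-0.11,0.1045,0.035],[0,0,0]]
    - [65,[-0.11,0.1045,0.035],[0,0,0]]
    - [65,[-0.11,0.1045,0.035],[0,0,0]]
    - [65,[-0.11,0.1045,0.035],[0,0,0]]
    - [65,[-0.11,0.1045,0.035],[0,0,0]]
    - [65,[-0.11,0.1045,0.035],[0,0,0]]
    - [65,[-0.11,0.1045,0.035],[0,0,0]]
    - [65,[-0.11,0.1045,0.035],[0,0,0]]
    - [65,[-0.11,0.1045,0.035],[0,0,0]]
    - [65,[-0.11,0.1045,0.035],[0,0,0]]

```text
time: 20.02
ee_pos: [0.6919, -0.1307, 0.1696]
eef_rot: [0.787, 0.617, 0.0, 0.001]
ft_force: [0.2, -0.1, 1.0]
width: 0.0567
```

```bash
python3 - <<'E'
from h import *
from bench import camera
plan(.6927,-.1341,.102,76.2)
c=camera("side");cv2.imwrite("pics/side9.png",c["pixels"][:,:,::-1])
cv2.imwrite("pics/b9.png",cv2.resize(cv2.imread("pics/side9.png")[100:250,170:320],None,fx=3.5,fy=3.5,interpolation=cv2.INTER_CUBIC))
E
```

```text
t 20.02 at [ 0.6919 -0.1307  0.1696] w 0.0567 F [ 0.2 -0.1  1. ] shift [-0.0031  0.0015  0.0676] turn [0.0013 0.0007 0.0004]
```

View pics/b9.png

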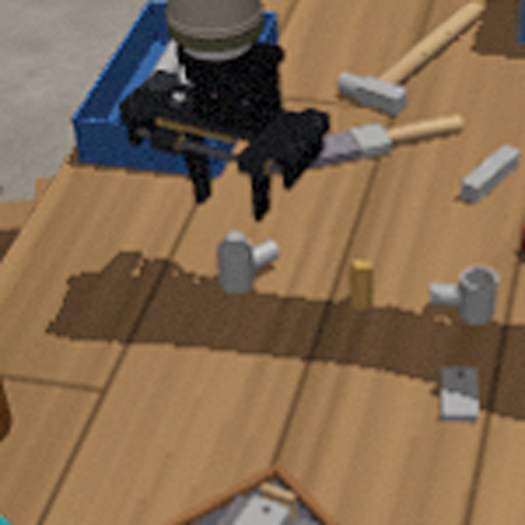

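Call:
arm_command:
  commands:
    - [65,[-0.003,0.0015,0.015],[0,0,0]]
    - [65,[-0.003,0.0015,0.03],[0,0,0]]
    - [65,[-0.003,0.0015,0.045],[0,0,0]]
    - [65,[-0.003,0.0015,0.057],[0,0,0]]
    - [65,[-0.003,0.0015,0.064],[0,0,0]]
    - [65,[-0.003,0.0015,0.0675],[0,0,0]]
    - [65,[-0.003,0.0015,0.0675],[0,0,0]]
    - [65,[-0.003,0.0015,0.0675],[0,0,0]]
    - [35,[-0.003,0.0015,0.0675],[0,0,0]]
    - [30,[-0.003,0.0015,0.0675],[0,0,0]]
  squeeze: 30

```text
time: 20.9
ee_pos: [0.693, -0.1353, 0.1023]
eef_rot: [0.787, 0.617, 0.0, 0.001]
ft_force: [0.4, 0.1, -1.0]
width: 0.0499
```

Call:
arm_command:
  commands:
    - [30,[0,0,0],[0,0,0]]
    - [30,[0,0,0],[0,0,0]]
    - [30,[0,0,0],[0,0,0]]
    - [30,[0,0,0],[0,0,0]]
    - [30,[0,0,0],[0,0,0]]
    - [30,[0,0,-0.02],[0,0,0]]
    - [30,[0,0,-0.04],[0,0,0]]
    - [30,[0,0,-0.06],[0,0,0]]
    - [30,[0,0,-0.08],[0,0,0]]
    - [30,[0,0,-0.1],[0,0,0]]

```text
time: 21.73
ee_pos: [0.6921, -0.1351, 0.2017]
eef_rot: [0.787, 0.617, -0.001, 0.0]
ft_force: [-0.3, 1.1, -1.6]
width: 0.0363
```

```bash
python3 - <<'E'
from h import *
from bench import camera
plan(.4995,.295,.20,75.8)
c=camera("side");cv2.imwrite("pics/side10.png",c["pixels"][:,:,::-1])
cv2.imwrite("pics/b10.png",cv2.resize(cv2.imread("pics/side10.png")[70:220,170:320],None,fx=3.5,fy=3.5,interpolation=cv2.INTER_CUBIC))
E
```

```text
t 21.73 at [ 0.6921 -0.1351  0.2017] w 0.0363 F [-0.3  1.1 -1.6] shift [ 0.3714 -0.2901  0.0016] turn [-0.0006  0.001   0.0059]
```

View pics/b10.png

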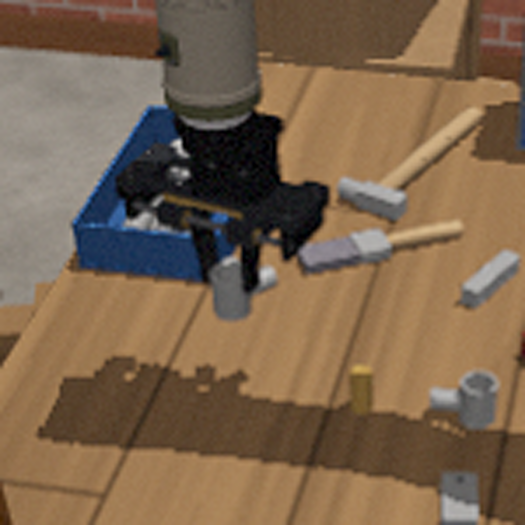

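Call:
arm_command:
  commands:
    - [30,[0.371,-0.29,0.0015],[0,0,0.006]]
    - [30,[0.371,-0.29,0.0015],[0,0,0.006]]
    - [30,[0.371,-0.29,0.0015],[0,0,0.006]]
    - [30,[0.371,-0.29,0.0015],[0,0,0.006]]
    - [30,[0.371,-0.29,0.0015],[0,0,0.006]]
    - [30,[0.371,-0.29,0.0015],[0,0,0.006]]
    - [30,[0.371,-0.29,0.0015],[0,0,0.006]]
    - [30,[0.371,-0.29,0.0015],[0,0,0.006]]
    - [30,[0.371,-0.29,0.0015],[0,0,0.006]]
    - [30,[0.371,-0.29,0.0015],[0,0,0.006]]

```text
time: 22.62
ee_pos: [0.5207, 0.2464, 0.1992]
eef_rot: [0.789, 0.614, -0.0, 0.001]
ft_force: [1.1, 0.7, -1.5]
width: 0.036
```

```bash
python3 -c "
from h import *
plan(.4995,.295,.17,75.8)"
```

```text
t 22.62 at [0.5207 0.2464 0.1992] w 0.036 F [ 1.1  0.7 -1.5] shift [ 0.0419 -0.0325  0.0292] turn [ 0.0004  0.0014 -0.0003]
```

Call:
arm_command:
  commands:
    - [30,[0.042,-0.0325,0.029],[0,0,0]]
    - [30,[0.042,-0.0325,0.029],[0,0,0]]
    - [30,[0.042,-0.0325,0.029],[0,0,0]]
    - [30,[0.042,-0.0325,0.029],[0,0,0]]
    - [30,[0.042,-0.0325,0.029],[0,0,0]]
    - [30,[0.042,-0.0325,0.029],[0,0,0]]
    - [30,[0.042,-0.0325,0.029],[0,0,0]]
    - [30,[0.042,-0.0325,0.029],[0,0,0]]
    - [30,[0.042,-0.0325,0.029],[0,0,0]]
    - [30,[0.042,-0.0325,0.029],[0,0,0]]

```text
time: 23.45
ee_pos: [0.5012, 0.2934, 0.1707]
eef_rot: [0.789, 0.614, -0.0, 0.001]
ft_force: [-0.4, 1.4, -1.3]
width: 0.0361
```

```bash
python3 - <<'E'
from h import *
from bench import camera
plan(.4995,.295,.119,75.8)
c=camera("side");cv2.imwrite("pics/side11.png",c["pixels"][:,:,::-1])
s=load("side")
im=cv2.resize(cv2.imread("pics/side11.png")[200:340,190:330],None,fx=4,fy=4,interpolation=cv2.INTER_CUBIC)
for z in(.068,.016,.114):
    u=proj(s,(.4975,.294,z))[0];print(u);cv2.circle(im,tuple(int(v) for v in (u-[190,200])*4),3,(0,0,255),-1)
cv2.imwrite("pics/b11.png",im)
E
```

```text
t 23.45 at [0.5012 0.2934 0.1707] w 0.0361 F [-0.4  1.4 -1.3] shift [ 0.0012 -0.0021  0.0517] turn [ 0.0008  0.0008 -0.0009]
[264.24193287 269.44892448]
[264.73078609 280.81490109]
[263.78066374 258.69560924]
```

View pics/b11.png

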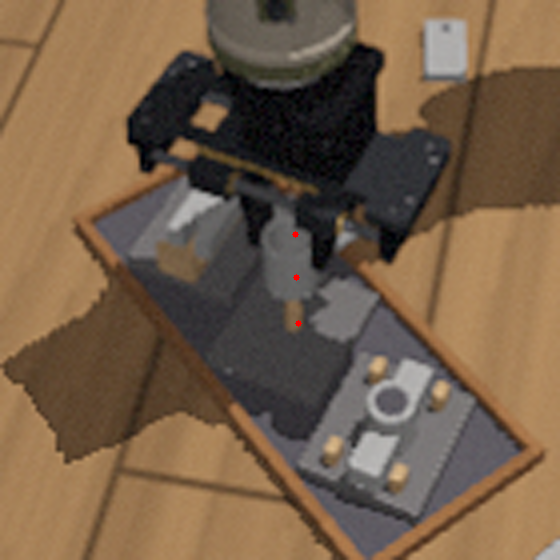

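Call:
arm_command:
  commands:
    - [30,[0.001,-0.002,0.01],[0,0,0]]
    - [30,[0.001,-0.002,0.018],[0,0,0]]
    - [30,[0.001,-0.002,0.026],[0,0,0]]
    - [30,[0.001,-0.002,0.033],[0,0,0]]
    - [30,[0.001,-0.002,0.039],[0,0,0]]
    - [30,[0.001,-0.002,0.045],[0,0,0]]
    - [30,[0.001,-0.002,0.049],[0,0,0]]
    - [30,[0.001,-0.002,0.051],[0,0,0]]
    - [30,[0.001,-0.002,0.0515],[0,0,0]]
    - [30,[0.001,-0.002,0.0515],[0,0,0]]

```text
time: 24.33
ee_pos: [0.4993, 0.2952, 0.1191]
eef_rot: [0.789, 0.614, -0.0, 0.0]
ft_force: [-0.1, 0.1, -1.1]
width: 0.0363
```

Force is only the lug's weight, so it went over the peg. Release.

Call:
arm_command:
  commands:
    - [40,[0,0,0.0005],[0,0,0]]
    - [50,[0,0,0.0005],[0,0,0]]
    - [60,[0,0,0.0005],[0,0,0]]
    - [60,[0,0,0.0005],[0,0,0]]
    - [60,[0,0,0.0005],[0,0,0]]
    - [60,[0,0,-0.01],[0,0,0]]
    - [60,[0,0,-0.03],[0,0,0]]
    - [60,[0,0,-0.06],[0,0,0]]
    - [60,[0,0,-0.1],[0,0,0]]
    - [60,[0,0,-0.12],[0,0,0]]

```text
time: 25.17
ee_pos: [0.4997, 0.2963, 0.2441]
eef_rot: [0.789, 0.614, 0.002, 0.001]
ft_force: [0.4, 0.6, 1.9]
width: 0.0523
```

```bash
python3 -c "
from h import *
plan(.55,-.05,.25,75.8)"
```

```text
t 25.17 at [0.4997 0.2963 0.2441] w 0.0523 F [0.4 0.6 1.9] shift [-0.3235  0.1336 -0.0062] turn [ 0.0036 -0.0024  0.0005]
```

Call:
arm_command:
  commands:
    - [60,[-0.32,0.13,-0.01],[0,0,0]]
    - [60,[-0.32,0.13,-0.01],[0,0,0]]
    - [60,[-0.32,0.13,-0.01],[0,0,0]]
    - [60,[-0.32,0.13,-0.01],[0,0,0]]
    - [60,[-0.32,0.13,-0.01],[0,0,0]]
    - [60,[-0.32,0.13,-0.01],[0,0,0]]
    - [60,[-0.32,0.13,-0.01],[0,0,0]]
    - [60,[-0.32,0.13,-0.01],[0,0,0]]
    - [60,[-0.32,0.13,-0.01],[0,0,0]]
    - [60,[-0.32,0.13,-0.01],[0,0,0]]

```text
time: 26.0
ee_pos: [0.5469, -0.0518, 0.2501]
eef_rot: [0.791, 0.611, -0.0, 0.001]
ft_force: [-0.8, 0.3, 0.1]
width: 0.0521
```

```bash
python3 - <<'E'
from h import *
from bench import camera
for n in("side","top"):
    c=camera(n);pickle.dump(c,open(n+"F.pkl","wb"));cv2.imwrite(f"pics/{n}F.png",c["pixels"][:,:,::-1])
a=cv2.imread("pics/sideF.png")[210:360,200:350];b=cv2.imread("pics/topF.png")[140:290,130:280]
cv2.imwrite("pics/bF.png",cv2.resize(np.hstack([a,b]),None,fx=2.6,fy=2.6,interpolation=cv2.INTER_CUBIC))
c=load("topF");hsv=cv2.cvtColor(c["pixels"],cv2.COLOR_RGB2HSV)
m=((hsv[...,1]<70)&(hsv[...,2]>130)).astype(np.uint8)
for nm,z,(x0,y0,x1,y1) in(("stack",.048,(210,160,255,200)),("lug",.062,(185,190,228,228)),("crown",.056,(155,220,202,258))):
    q=m*0;q[y0:y1,x0:x1]=m[y0:y1,x0:x1]
    cs,h=cv2.findContours(q,cv2.RETR_CCOMP,cv2.CHAIN_APPROX_NONE)
    for k,hh in zip(cs,h[0]):
        if cv2.contourArea(k)>25:
            r=cv2.minAreaRect((ray(c,k.reshape(-1,2),z)[:,:2]*1000).astype(np.float32));print(nm,"hole"if hh[3]>=0 else"out",np.round(r[0],1),np.round(r[1],1),round(r[2],1))
E
```

```text
stack out [577.  226.2] [65.4 34.6] 75.9
lug out [505.1 263.7] [13.6 28.6] 17.4
lug out [485.6 289.5] [65.  35.3] 34.4
lug hole [498.1 298. ] [31.4 31.2] 46.6
crown out [417.1 366.8] [88.  31.7] 68.3
crown hole [418.8 370.2] [22.2 23.9] 46.6
```

View pics/bF.png

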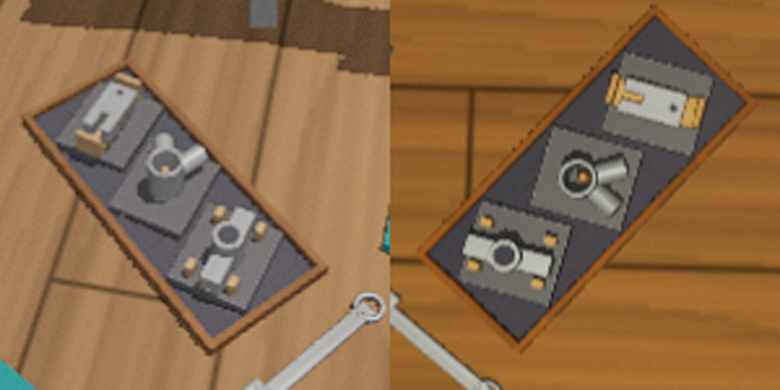

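View pics/topF.png

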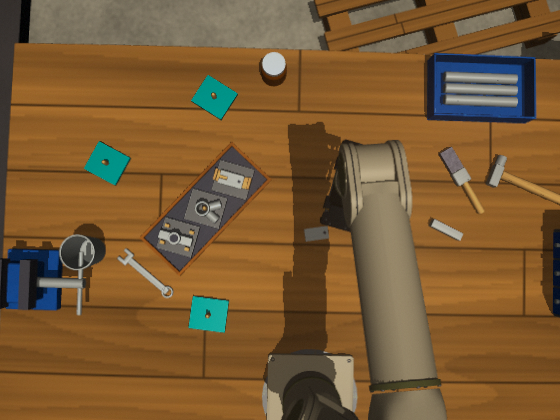

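View pics/sideF.png

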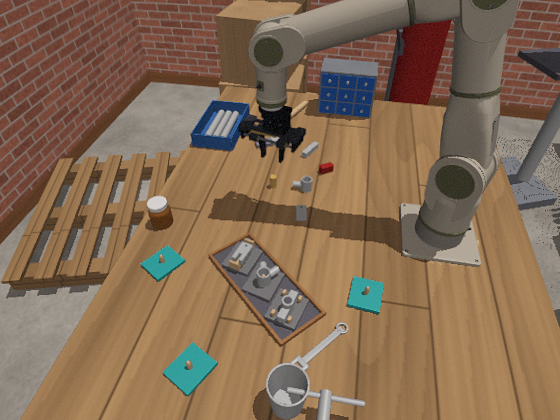

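```bash
python3 -c "
from bench import *
import numpy as np
s=read_state();print(s['time'],np.abs(s['joint_vel']).max());print(close_job())"
```

```text
26.1 0.026249371357683578
the job is handed in; nothing more can be done
None
```

I placed both dropouts, the fork crown and the two-socket lug in their nests and handed the job in at 26.1 s. `close_job()` gives no verdict, so the checks below are my own, from the last pictures.

| Part | Horizontal offset | Angle off nest | How it lies |
|---|---|---|---|
| Dropouts (upper plate) | about 3.5 mm from the ledge centre | about 0.1° | flat, stacked between the fences |
| Dropouts (lower plate, measured before stacking) | about 3.5 mm | about 0.3° | flat on the ledge |
| Fork crown | about 3.5 mm by its top disc | not settled, see below | between the four cheeks, boss up |
| Two-socket lug | about 3.5 mm from the peg | any way round is allowed | upright, the peg visible inside the collar |

- **Forces:** the readings I took after each move stayed below about 4 N, including while the lug was lowered over the peg.
- **Look-alikes:** the blank plate, plain bar and one-socket lug were not touched. They appear at their starting places in the last pictures, judged by eye. The arm hid the one-socket lug from the top camera, so I saw it only from the side.
- **Disagreements:**
    - The crown's outline gave an angle about 7.5° (0.13 rad) off the channel. That outline mixes boss and bar heights, and the bar looks parallel to the channel; even taken at face value it is inside the 0.3 rad limit.
    - The lug's grip width read 36.3 mm where 38 mm was expected. It had no visible effect on the placing.

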